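Plug in the module and snap the clip cover onto the control box

ROBOT

A 6-joint arm with a two-finger parallel gripper is mounted at the origin on the work surface. World frame = base frame: x ahead of the robot, y to its left, z up, the work surface at z = 0. Lengths are in mm, angles in degrees, forces in N, time in s.
With the tool pointing down it reaches from about 300 to 850 mm from the base axis. Payload 4.2 kg.
Tool frame: the origin (TCP) lies at the very end of the fingers, on their centre line; the grasp point (between the pads) lies 19 mm behind it; x points along the fingers, z is the direction in which the jaws open and shut, and the axes are right-handed (so a half turn about x gives the same grasp; the last joint's range is limited). The gripper opens to 91 mm and grips with 3 to 60 N. Pads are 32 mm wide; open, the fingers measure 118 mm over their backs; the gripper's body (76 mm by 178 mm) begins 60 mm behind the grasp point.
Start: joints at [-68.87, 18.312, 89.639, -0, 72.044, -1.146], TCP at [217.974, -532.1, 213.976] pointing down, gripper open.
Joint ranges: [-177.97, 177.97], [-48.28, 115.42], [12.27, 149.76], [-77.06, 257.06], [2.81, 150.46], [-146.56, 146.56]. Speed limits (degrees/s): [147.25, 147.25, 180, 180, 180, 180].

INTERFACE

Orientations are given as [roll, pitch, yaw] about the fixed x, y, z axes, in that order (R = Rz(yaw) Ry(pitch) Rx(roll)).
In Python, from workcell import state, grab_frame, camera_info, env, search_frame, place_of gives the robot as it stands.
- The arm moves only by the tool drive_tool, never from a script. Its argument "plan" is a list of rows, each a list of 7 numbers: the turn, a rotation vector about the world's x, y, z in degrees, then the shift along the world's x, y, z in mm, then the finger opening in mm, from 0 to 91.2. In form: [[wx, wy, wz, dx, dy, dz, jaw], ...]. A call has 1 to 10 rows; each row is the pose to reach, as a shift and turn from the pose measured when the call began; what a row does not reach only later rows make up. A row lasts 1/8 s, in which the tool goes at most 62.5 mm and 10.7 degrees, less where a joint would pass 70% of its speed; a pose out of reach is approached as far as the arm can. A call with a gripper value outside its range is refused whole. The fingers move at their own pace and stop on an object; "grip_force" is the grip in N (left out, the last holds). Time passes only in rows, so rows that repeat a pose let the fingers close. It gives the time, the measured TCP pose, the force and the opening at its end, in the units of the state.
- state(): the state, without advancing time (a new reading comes with each control period).
- grab_frame(name): name is "scene" or "side" or "wrist"; returns the picture (400x640x3 uint8, red, green, blue); there is no depth.
- camera_info(name): a dict with "intrinsics" (3x3 intrinsics, pixels), "origin" and "orientation" of the camera in the world; the wrist camera has in their place "hand_eye" (4x4, takes a point from camera to tool coordinates, whose origin is the TCP and whose axes are the tool frame's). Camera axes: x right, y down, z forward; pixel columns grow to the right and rows downward; lengths in mm; the calibration is good to about 2 mm. A picture is of the moment at which its call begins: read the wrist's pose just before it. camera_info takes no time and is no camera call.
- env.job_done(): hands the job in, once; it reports no verdict.
Trained networks look in the newest picture that a camera, given by its name, has taken for a name from the list of things; names that differ only in an ending like _2 or _b are one class to them, and where a whole thing is asked for, a point or a joint stands for the part that bears it (a point fixed in the world has none). Each returns a list of dicts, best first, with "p" (0 to 1); they miss things now and then, are a little off and sometimes report something else, mostly with a low value. They report only what shows in the picture. A call takes as long as a camera call. They do not tell look-alikes from the thing itself.
- search_frame(camera, label): "rect" ([left, top, right, bottom] as shares, 0 to 1, of the picture: columns of its width, rows of its height, round what is visible of it).
- place_of(camera, label): "location" ([column, row] as shares, 0 to 1, of the picture: columns of its width, rows of its height: a listed point, or the origin of a listed thing).
The state is a dict: "time_s": time; "qpos": joint angles; "qvel": joint speeds; "effort": joint torques, N m; "ee_pos": TCP position; "ee_rot": TCP orientation; "force": force on the tool from outside, world axes, zero at the start; "torque": the same for the moment, N m; "gripper_width": finger opening in mm.
Only numpy, scipy, OpenCV 4.12 (cv2) and the standard library are available. Lean on these libraries where they do the work, as an engineer would, in place of code of your own. Each camera call takes 0.05 s, during which the arm holds its last target. There are 200 camera calls.

TASK

Plug the small black module with the pull tab fully home into the recess of the control box, so that it is flush with the rim, then fit the clip cover over it and press it down until it snaps past both spring catches. Do not let go: keep pressing the cover down firmly onto its foam gasket and finish like that, still pushing. Leave the other things on the bench where they are.

Things in the scene. Friction and masses are not known exactly. Their poses are not given: they have to be found in the camera images.
- box: control-box base, screwed down (fixed; its place and yaw differ each time): grey slab 136 x 104 mm (x, y), 20 mm high, on it a black rectangular neck 92 x 60 mm outside, its rim 44 mm above the table, top edges rounded 3 mm inside and out. Origin: centre of the underside, on the table; x along the long side, z up
- recess (a point): centre of the mouth of the recess in the box's neck, 44 mm above the table, axes as the box. Recess 47.5 x 31.5 mm, 24 mm deep, flat floor. A brass spring bump in its +x end rubs on the module, so it does not drop home by its weight: it takes a push of about 5 to 15 N, and ends up to 2 mm off centre towards -x
- catches (a point): point midway between the two steel spring catches, 32 mm above the table, axes as the box. One catch on each long (+y, -y) side of the neck: a round bar 12 mm thick, 32 mm long along x, that stands 4.5 mm out of the neck and gives way inwards
- gasket: black foam gasket frame round the foot of the neck, 112 x 81 mm, on which the cover's lower edge lands; its top is 24.5 mm above the table; it gives 4 mm at 2 N/mm and is then solid. Origin: middle of its thickness, 22.25 mm above the table
- module_mid (a point): the loose plug-in module at half its height (21 mm above its underside, 42 mm high in all): black block 44 x 28 mm (x, y), 24 mm high, with a pull tab on top. It starts upright on the table. Goes in upright, long side along the box's x, either way round; flush when the top of the 24 mm block is level with the rim, only the tab standing out. 40 to 85 g
- module_tab (a point): centre of the module's pull tab, 33 mm above the module's underside, axes as the module: tab 24 mm long (x), 12 mm thick (y), 18 mm high, in the middle of the block's top; pinch it across y
- cover_mid (a point): the loose clip cover at half its height (34 mm above its lower edge, 68 mm high in all): grey hood open below, 104 x 71 mm outside, 96 x 63 mm inside (x, y), flat roof 48 mm above the lower edge, with a rib on it; a window low in each long side takes a catch. It starts upright on the table. Goes over the neck, long side along the box's x, either way round. About 140 g
- cover_rib (a point): centre of the rib on the cover's roof, 58 mm above the cover's lower edge, axes as the cover: 60 mm long (x), 12 mm thick (y), 20 mm high; pinch it across y. Lower edge 36 mm above the table: meets the catches, push rises to about 10 N (at most 18); it drops suddenly as the edge passes them, 30 to 24 mm; then the gasket. Pressed firmly the edge is 20 to 22 mm up
- spool: loose solder reel, aluminium, 48 mm across, 36 mm high; a bystander, to be left alone. Origin: on its underside
- screwdriver: loose screwdriver, 170 mm long, lying; a bystander, to be left alone. Origin: on its underside
- flux_jar: loose small jar, 44 mm across, 45 mm high; a bystander, to be left alone. Origin: on its underside
- transformer: loose bare transformer of dark steel plates and copper, 74 x 56 x 44 mm, no tab on top; a bystander, to be left alone. Origin: on its underside
- pliers: loose small pliers with red handles, 120 mm long, lying; a bystander, to be left alone. Origin: on its underside
- parts_tray: loose clear tray with four cells, 90 x 70 x 22 mm; a bystander, to be left alone. Origin: on its underside
- potbox: loose flat closed blue box, 34 x 48 x 20 mm; a bystander, to be left alone. Origin: on its underside
Mind the look-alikes: they are no part of the job. What is shaped like the part that bears cover_mid but turquoise is not meant. There is more than one size of the part that bears module_mid; the job needs the smaller.

How it is judged (in metres and radians):
On the way, in this order (a step that is already met when the one before it is completed fails the run):
1. the module is fully home in the recess, its block flush with the rim (z of module_mid in the frame of box between 0.037 and 0.0432 m and horizontal distance between module_mid and box below 0.006 m and angle between module_mid's own z axis and vertical below 0.08 rad and angle between the x axis of module_mid and the x axis of box, either way round below 0.15 rad), for 0.2 s.
2. the cover is down past both catches (z of cover_mid in the frame of box below 0.0587 m and horizontal distance between cover_mid and box below 0.006 m and angle between cover_mid's own z axis and vertical below 0.06 rad and angle between the x axis of cover_mid and the x axis of box, either way round below 0.12 rad), for 0.2 s.
At the end, for the whole second after the job is handed in: The module is flush in the recess (within about 2 mm of its full depth, square), the cover is snapped past both catches and level (within 6 mm and 0.12 rad of the box, tilt under 0.06 rad), and the fingers are still on the cover, pressing it onto the gasket with more than 5 N, steadily (all of step 1 and all of step 2 and contact force between cover and gasket above 5 N and contact force between the fingers and cover above 1 N and linear speed of cover below 0.02 m/s); the arm keeps its last pose, push and grip.
It fails at once if another thing on the bench is moved by more than 30 mm (distance of any of spool, screwdriver, flux_jar, transformer, pliers, parts_tray, potbox from where it was at the start of the episode above 0.03 m).
It also fails if it takes over 64 s, if anything falls off the work surface, if the arm or the gripper's body presses on something with over 40 N, if the wrist force passes 120 N, or if a joint passes its speed limit or range.

## Working session

There is one attempt and no reset: what is moved stays moved. The work goes in short steps, Python scripts to look and compute and a tool call to move; the robot and the scene stay as the last step left them, time stands still between calls to the robot, and variables do not carry over. Pictures are saved under pics/ and viewed, about 8 in all and at most 12, crops included, and the job is handed in when it is done.

Besides the shell and the picture viewer there is one more tool, called after ">>>" by a JSON object that holds its "api" and its "payload". drive_tool: Moves the arm, as the interface text tells. Its arguments: {"type":"object","properties":{"plan":{"type":"array"},"grip_force":{"type":"number"}},"required":["plan"]}

```bash
mkdir -p pics; ls; cat > h.py <<'E'
import numpy as np, cv2
from scipy.spatial.transform import Rotation as R
from workcell import state, grab_frame, camera_info, env, search_frame, place_of
def cam(name, st=None):
    c=camera_info(name); K=np.array(c["intrinsics"],float)
    if name=="wrist":
        st=st or state(); T=np.eye(4); T[:3,:3]=R.from_euler('xyz',st["ee_rot"],degrees=True).as_matrix(); T[:3,3]=st["ee_pos"]
        return K,T@np.array(c["hand_eye"])
    T=np.eye(4); o=np.array(c["orientation"],float)
    T[:3,:3]=o if o.shape==(3,3) else R.from_euler('xyz',o,degrees=True).as_matrix(); T[:3,3]=c["origin"]
    return K,T
def back(KT,px,z):
    K,T=KT; d=T[:3,:3]@np.linalg.solve(K,[px[0],px[1],1.]); o=T[:3,3]
    return o+d*(z-o[2])/d[2]
def proj(KT,P):
    K,T=KT; p=(np.asarray(P,float)-T[:3,3])@T[:3,:3]; q=p@K.T; return q[...,:2]/q[...,2:]
def save(n,im): cv2.imwrite(f"pics/{n}.png",cv2.cvtColor(im,cv2.COLOR_RGB2BGR))
E
python3 - <<'E'
from h import *
print(state()); 
for n in("scene","side"): print(camera_info(n))
print(camera_info("wrist"))
a=grab_frame("scene"); save("scene",a)
Z=dict(box=0,module_mid=21,module_tab=33,cover_mid=34,cover_rib=58,recess=44)
k=cam("scene")
for l in Z:
    for r in place_of("scene",l): 
        p=np.array(r["location"])*[640,400]; print("scene",l,round(r["p"],2),p.round(1),back(k,p,Z[l]).round(1))
b=grab_frame("side"); save("side",b); k=cam("side")
for l in Z:
    for r in place_of("side",l): 
        p=np.array(r["location"])*[640,400]; print("side",l,round(r["p"],2),p.round(1),back(k,p,Z[l]).round(1))
E
```

```text
pics
{'time_s': 0.0, 'qpos': array([-6.88692262e+01,  1.83501068e+01,  8.97083349e+01, -2.56703022e-04,
        7.20434147e+01, -1.14383414e+00]), 'qvel': array([ 0.04296175, -0.08451347,  0.04780668, -0.02801315, -0.01857676,
       -0.03601844]), 'effort': array([-1.44614962e-03, -4.12470603e+01, -2.31974119e+01,  7.26050581e-02,
        4.58769780e-02, -1.17329932e-04]), 'ee_pos': array([ 217.78187905, -531.59725023,  213.12259764]), 'ee_rot': array([178.99345218,  89.89814341, 111.26813951]), 'force': array([ 0.24912902,  0.39558162, -0.34423266]), 'torque': array([0.01488303, 0.02537716, 0.01465529]), 'gripper_width': 91.25845567236767}
{'intrinsics': array([[401.04706001,   0.        , 328.597242  ],
       [  0.        , 401.04706001, 199.20703652],
       [  0.        ,   0.        ,   1.        ]]), 'origin': array([1181.0954736 ,  936.28608834,  781.86068952]), 'orientation': array([-121.66853574,   -0.68181312,  146.21700847])}
{'intrinsics': array([[390.7261264 ,   0.        , 322.39070756],
       [  0.        , 390.7261264 , 198.32332944],
       [  0.        ,   0.    
[... 1187 characters left out ...]
ne recess 0.66 [312.3 207.1] [583.4 -40.6  44. ]
side box 0.69 [315.4 207.7] [573.7 -36.1   0. ]
side module_mid 0.86 [311.9 238.5] [514.5  96.1  21. ]
side module_mid 0.64 [285.9 271.5] [519.7 224.   21. ]
side module_mid 0.51 [310.2 376.7] [340.7 426.6  21. ]
side module_tab 0.81 [312.1 233.1] [517.9  87.9  33. ]
side module_tab 0.76 [283.2 267.5] [526.7 224.   33. ]
side cover_mid 0.77 [412.5 177.4] [ 348.1 -270.1   34. ]
side cover_mid 0.6 [362.4 154.4] [ 538.2 -312.6   34. ]
side cover_rib 0.83 [358.2 150.6] [ 547.5 -294.4   58. ]
side cover_rib 0.76 [410.3 167.9] [ 363.1 -282.7   58. ]
side recess 0.57 [317.8 195.4] [570.  -45.3  44. ]
side recess 0.15 [288.8 176.1] [693.5 -84.8  44. ]
```

```bash
python3 - <<'E'
import cv2,numpy as np
a=cv2.imread("pics/scene.png")[130:280,220:440]; b=cv2.imread("pics/side.png")[130:290,250:470]
f=lambda i:cv2.resize(i,(800,int(800*i.shape[0]/i.shape[1])),interpolation=cv2.INTER_CUBIC)
cv2.imwrite("pics/c1.png",f(a)); cv2.imwrite("pics/c2.png",f(b))
E
```

```text
(no output)
```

View pics/c1.png

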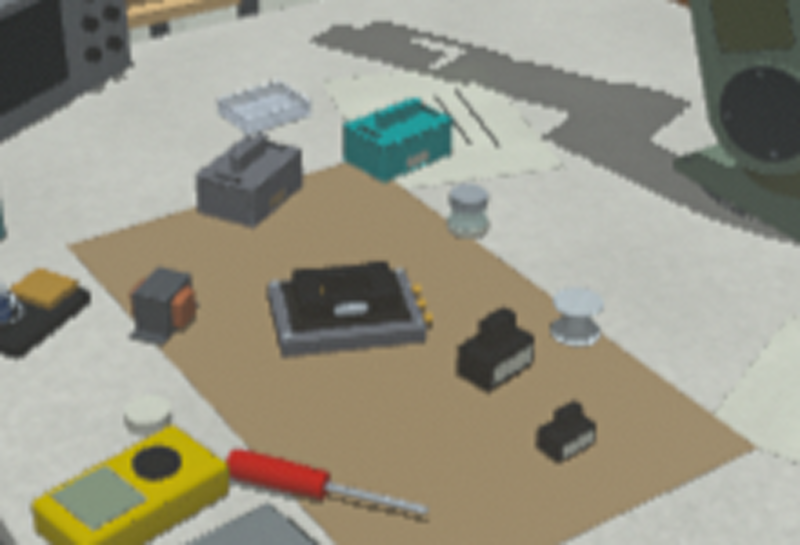

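View pics/c2.png

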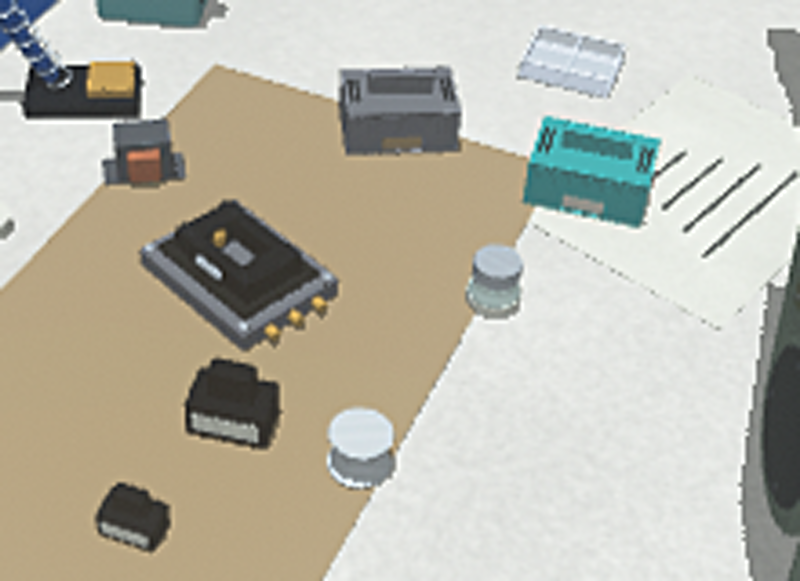

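Pictures 1 and 2. There are two black modules. The larger is at scene (356,226), near the reel. The smaller is at scene (375,248), side (284,270), and it's the one the task names. There are also two covers: grey at scene (288,178), which is the right one, and turquoise at (329,164), which is excluded. I'll look at the grey cover first from above, on the way to the module.

>>> {"api": "drive_tool", "payload": {"plan": [[0,0,40,328,239,60,91],[0,0,40,328,239,60,91],[0,0,40,328,239,60,91],[0,0,40,328,239,60,91],[0,0,40,328,239,60,91],[0,0,40,328,239,60,91],[0,0,40,328,239,60,91],[0,0,40,328,239,60,91],[0,0,40,328,239,60,91]]}}

```text
time_s: 1.82
ee_pos: [545.4, -293.3, 273.7]
ee_rot: [-139.9, 89.9, -167.6]
force: [-0.2, 0.0, -0.5]
gripper_width: 91.1
```

```bash
cat >> h.py <<'E'
Z=dict(box=0,module_mid=21,module_tab=33,cover_mid=34,cover_rib=58,recess=44,gasket=22.25,catches=32)
def look(n,labels):
    st=state(); im=grab_frame("wrist"); save(n,im); k=cam("wrist",st)
    print(st["time_s"],st["ee_pos"].round(1),st["ee_rot"].round(1),st["force"].round(1),round(st["gripper_width"],1))
    z=R.from_euler('xyz',st["ee_rot"],degrees=True).as_matrix(); print("jaw az",np.degrees(np.arctan2(z[1,2],z[0,2])).round(2))
    for l in labels:
        for r in place_of("wrist",l):
            p=np.array(r["location"])*[640,400]; print(l,round(r["p"],2),p.round(1),back(k,p,Z[l]).round(1))
    return im,k
E
python3 - <<'E'
from h import *
look("w1",["cover_mid","cover_rib","box","recess"])
E
```

```text
1.825 [ 545.4 -293.3  273.7] [-139.9   89.9 -167.6] [-0.2  0.  -0.5] 91.1
jaw az -27.72
cover_mid 0.95 [185.9 240.2] [ 353.6 -286.3   34. ]
cover_mid 0.91 [313.3 179.3] [ 535.9 -292.6   34. ]
cover_rib 0.96 [177.3 246.5] [ 352.9 -285.2   58. ]
cover_rib 0.79 [314.9 181.1] [ 539.  -291.9   58. ]
recess 0.56 [311.2 176.2] [ 536.5 -286.7   44. ]
```

View pics/w1.png

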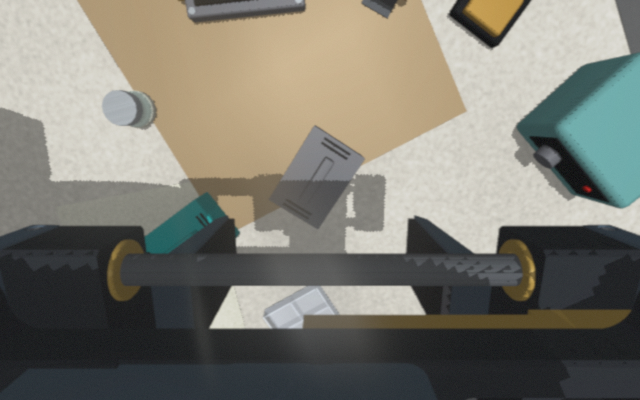

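Picture 3: the grey cover is at wrist pixel (318,177), with its roof corners near (316,125), (364,155), (319,228) and (270,200). The turquoise one is at (190,225). Next I look at the box.

>>> {"api": "drive_tool", "payload": {"plan": [[0,0,24,0,210,20,91],[0,0,24,0,210,20,91],[0,0,24,0,210,20,91],[0,0,24,0,210,20,91],[0,0,24,0,210,20,91],[0,0,24,0,210,20,91]]}}

```text
time_s: 2.82
ee_pos: [545.0, -84.9, 294.0]
ee_rot: [-93.0, 90.0, -96.9]
force: [-0.4, -0.1, 0.5]
gripper_width: 91.0
```

```bash
python3 - <<'E'
from h import *
st=dict(ee_pos=[545.4,-293.3,273.7],ee_rot=[-139.9,89.9,-167.6]); k=cam("wrist",st)
c=np.array([back(k,p,48)[:2] for p in [(316,125),(364,155),(319,228),(270,200)]]); print(c.round(1),c.mean(0)); 
for i,j in((3,0),(2,1),(0,1),(3,2)): d=c[j]-c[i]; print(np.hypot(*d),np.degrees(np.arctan2(d[1],d[0])))
look("w2",["box","recess","gasket","catches","cover_rib"])
E
```

```text
[[ 569.5 -236.9]
 [ 603.1 -293.2]
 [ 514.8 -347.9]
 [ 479.  -289. ]] [ 541.59187273 -291.75841584]
104.39108078969278 29.942700977891413
103.80799076942725 31.760198967188312
65.56801301164641 -59.13899408931836
68.87260990890867 -58.65442934667869
2.825 [545.  -84.9 294. ] [-93.   90.  -96.9] [-0.4 -0.1  0.5] 91.0
jaw az -3.86
box 0.66 [340.3 134.8] [575.3 -39.4   0. ]
recess 0.74 [341.1 137.4] [573.8 -40.7  44. ]
gasket 0.3 [325.1 317. ] [ 537.5 -299.4   22.2]
catches 0.67 [342.7 139.3] [576.3 -43.8  32. ]
cover_rib 0.7 [326. 329.] [ 538.6 -295.1   58. ]
cover_rib 0.34 [342.7 136.2] [575.  -38.7  58. ]
```

View pics/w2.png

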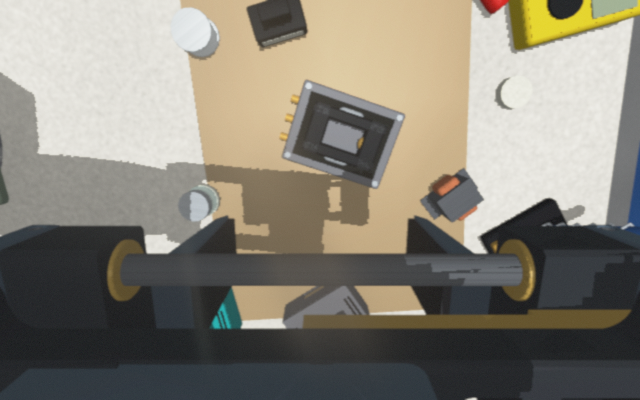

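Picture 4: the box is at about (343,135). Slab corners are near (307,81), (404,117), (375,187) and (285,157), and the mouth is at about (343,137). Next is the small module.

>>> {"api": "drive_tool", "payload": {"plan": [[0,0,18,-22,250,-70,91],[0,0,18,-22,250,-70,91],[0,0,18,-22,250,-70,91],[0,0,18,-22,250,-70,91],[0,0,18,-22,250,-70,91],[0,0,18,-22,250,-70,91]]}}

```text
time_s: 3.88
ee_pos: [523.2, 165.2, 223.7]
ee_rot: [-130.4, 89.9, -116.2]
force: [-0.1, -0.1, 0.1]
gripper_width: 91.0
```

```bash
python3 - <<'E'
from h import *
st=dict(ee_pos=[545.,-84.9,294.],ee_rot=[-93.,90,-96.9]); k=cam("wrist",st)
c=np.array([back(k,p,20)[:2] for p in [(307,81),(404,117),(375,187),(285,157)]]); print(c.round(1),c.mean(0)); 
for i,j in((0,1),(3,2),(0,3),(1,2)): d=c[j]-c[i]; print(np.hypot(*d),np.degrees(np.arctan2(d[1],d[0])))
look("w3",["module_mid","module_tab"])
E
```

```text
[[ 536.5   30. ]
 [ 656.7  -22. ]
 [ 616.9 -110.4]
 [ 500.3  -62.2]] [577.5624176  -41.15200363]
130.92310345022747 -23.357586571418953
126.19056195225102 -22.44813998251293
99.02752966018235 -111.44806647039022
96.98044208960019 -114.21351666717649
3.875 [523.2 165.2 223.7] [-130.4   89.9 -116.2] [-0.1 -0.1  0.1] 91.0
jaw az 14.18
module_mid 0.71 [292.6 230.3] [506.3 101.1  21. ]
module_mid 0.56 [327.2 133.2] [517.8 218.   21. ]
module_tab 0.85 [290.9 236.2] [506.1  97.9  33. ]
module_tab 0.78 [329.3 130. ] [518.8 222.1  33. ]
```

View pics/w3.png

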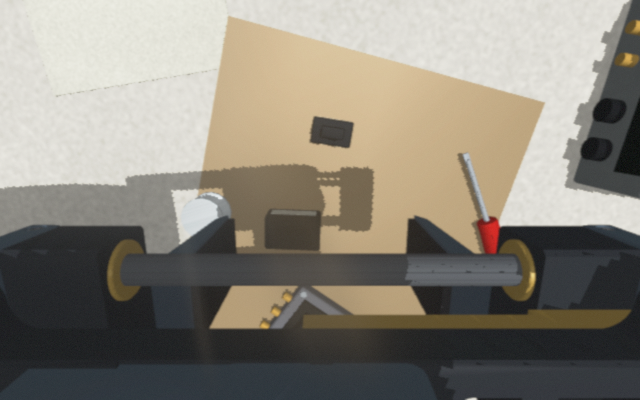

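Picture 5: the small module is at wrist pixel (332,132), with its tab on top at about (332,132). The larger one is at (292,230), partly hidden. I'll fit the outlines of the module and the box from the saved frames.

```bash
python3 - <<'E'
from h import *
st=state(); k=cam("wrist",st); g=cv2.imread("pics/w3.png",0)
m=(g[100:165,295:370]<90).astype(np.uint8)
cs,_=cv2.findContours(m,cv2.RETR_EXTERNAL,cv2.CHAIN_APPROX_NONE); c=max(cs,key=cv2.contourArea)[:,0]+[295,100]
print(len(c),c.min(0),c.max(0))
for z in(24,12):
    w=np.array([back(k,p+0.0,z)[:2] for p in c],np.float32); r=cv2.minAreaRect(w); print(z,r, cv2.boxPoints(r).round(1).tolist())
cv2.imwrite("pics/c3.png",cv2.resize(cv2.imread("pics/w3.png")[95:170,285:385],(800,600),interpolation=cv2.INTER_CUBIC))
E
```

```text
121 [311 117] [352 146]
24 ((522.4342041015625, 218.7567138671875), (42.6094970703125, 26.984203338623047), 5.482611179351807) [[499.8999938964844, 230.1999969482422], [502.5, 203.3000030517578], [544.9000244140625, 207.39999389648438], [542.4000244140625, 234.1999969482422]]
12 ((522.8713989257812, 218.4630126953125), (43.986915588378906, 27.856508255004883), 5.4827070236206055) [[499.6000061035156, 230.1999969482422], [502.29998779296875, 202.5], [546.0999755859375, 206.6999969482422], [543.4000244140625, 234.39999389648438]]
```

View pics/c3.png

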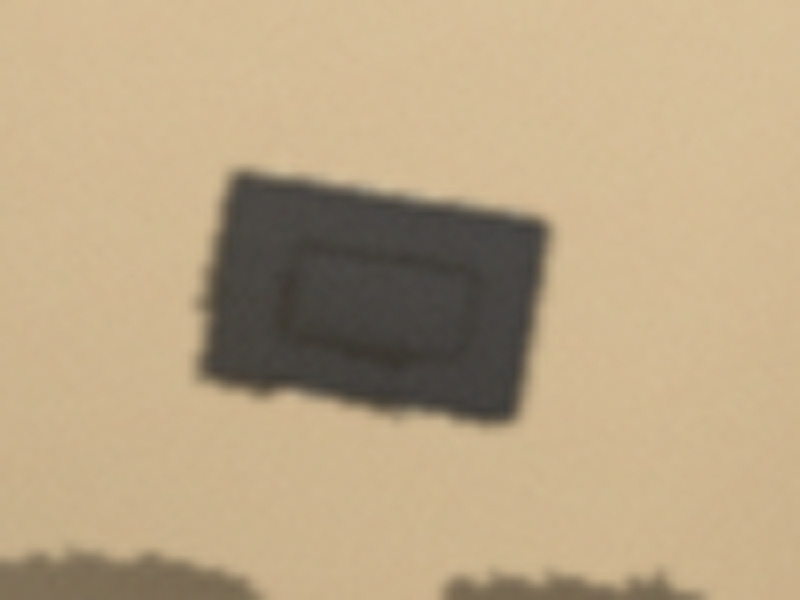

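Picture 6: this block measures 44 x 28 mm, so it is the smaller module. It sits at (522.5, 219) with yaw 5.5°. I rotate the jaws across the tab and descend.

>>> {"api": "drive_tool", "payload": {"plan": [[0,0,81.3,-1,54,-80,50],[0,0,81.3,-1,54,-120,50],[0,0,81.3,-1,54,-120,50],[0,0,81.3,-1,54,-120,50],[0,0,81.3,-1,54,-120,50],[0,0,81.3,-1,54,-120,50],[0,0,81.3,-1,54,-120,50],[0,0,81.3,-1,54,-130,50],[0,0,81.3,-1,54,-140,50],[0,0,81.3,-1,54,-140,50]], "grip_force": 30}}

```text
time_s: 5.28
ee_pos: [522.6, 216.8, 83.8]
ee_rot: [76.3, 89.9, 171.5]
force: [0.5, -0.2, 0.2]
gripper_width: 49.9
```

```bash
python3 - <<'E'
from h import *
im,k=look("w4",["module_tab"])
g=np.zeros_like(im)
for x,y,z in [(522.5,219,42),(522.5,219,24)]: print(proj(k,[x,y,z]))
print(state()["qpos"].round(1))
E
```

```text
5.275 [522.6 216.8  83.8] [ 76.3  89.9 171.5] [ 0.5 -0.2  0.2] 49.9
jaw az 95.14
module_tab 0.7 [324.3 216.3] [520.9 219.1  33. ]
[324.10906594 222.45597522]
[323.86847623 215.07800469]
[ 21.4  23.9 101.3   0.   54.7 -73.8]
```

>>> {"api": "drive_tool", "payload": {"plan": [[0,0,0.3,-0.5,2,-30,50],[0,0,0.3,-0.5,2,-50,50],[0,0,0.3,-0.5,2,-58,50],[0,0,0.3,-0.5,2,-58,50],[0,0,0.3,-0.5,2,-58,30],[0,0,0.3,-0.5,2,-58,5],[0,0,0.3,-0.5,2,-58,5],[0,0,0.3,-0.5,2,-58,5],[0,0,0.3,-0.5,2,-58,5]], "grip_force": 40}}

```text
time_s: 6.5
ee_pos: [522.6, 219.5, 26.7]
ee_rot: [-51.4, 89.9, 44.1]
force: [-0.6, 0.3, 0.1]
gripper_width: 11.8
```

>>> {"api": "drive_tool", "payload": {"plan": [[0,0,0,0,0,60,5],[0,0,0,0,0,124,5],[0,0,-28,60,-150,124,5],[0,0,-28,108,-283,124,5],[0,0,-28,108,-283,124,5],[0,0,-28,108,-283,124,5],[0,0,-28,108,-283,124,5],[0,0,-28,108,-283,124,5],[0,0,-28,108,-283,124,5]]}}

```text
time_s: 7.62
ee_pos: [630.0, -63.2, 150.1]
ee_rot: [35.4, 89.9, 102.8]
force: [-0.1, 0.6, -1.2]
gripper_width: 11.7
```

```bash
python3 - <<'E'
from h import *
look("w5",["box","recess","catches"])
E
```

```text
7.625 [630.  -63.2 150.1] [ 35.4  89.9 102.8] [-0.1  0.6 -1.2] 11.7
jaw az 67.48
box 0.8 [321.3 128.1] [576.3 -39.8   0. ]
recess 0.63 [320.  128.6] [575.5 -40.7  44. ]
catches 0.85 [320.2 130.6] [577.3 -41.3  32. ]
```

View pics/w5.png

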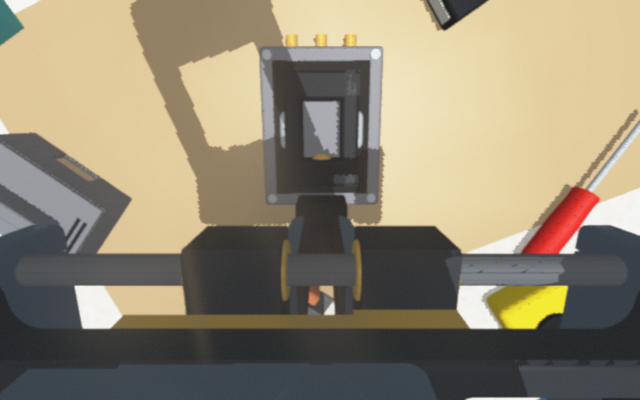

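Picture 7: the box is seen from above, already almost square with the tool. Its slab corners are near (262,48), (382,46), (383,205) and (265,205). The recess floor spans (303,99) to (343,158), with the brass bump at its lower end (+x) at (321,157). I'll fit the box pose to these edges.

```bash
cat > fit.py <<'E'
from h import *
from scipy.optimize import minimize
from scipy.ndimage import map_coordinates
def rect(a,b,n=60):
    t=np.linspace(-.47,.47,n); return np.vstack([np.c_[t*a,0*t+s*b/2] for s in(-1,1)]+[np.c_[0*t+s*a/2,t*b] for s in(-1,1)])
def fit(img,k,rects,x0,rmax=206,b=1.5):
    g=cv2.GaussianBlur(img.astype(np.float32),(0,0),b); gm=np.hypot(cv2.Sobel(g,5,1,0),cv2.Sobel(g,5,0,1)); gm=np.minimum(gm,60*8/b)
    def cost(p):
        c,s=np.cos(np.radians(p[2])),np.sin(np.radians(p[2])); v=0
        for a,bb,z in rects:
            P=rect(a,bb)@[[c,s],[-s,c]]+p[:2]; q=proj(k,np.c_[P,np.full(len(P),z)]); q=q[q[:,1]<rmax]
            v-=map_coordinates(gm,q[:,::-1].T,order=1).mean()
        return v
    best=min((minimize(cost,np.array(x0)+[dx,dy,dr],method="Nelder-Mead",options=dict(initial_simplex=np.array(x0)+[dx,dy,dr]+np.array([[0,0,0],[2,0,0],[0,2,0],[0,0,2]]))) for dx in(-3,0,3) for dy in(-3,0,3) for dr in(-1.5,1.5)),key=lambda r:r.fun)
    return best.x.round(2),round(best.fun,1)
E
python3 - <<'E'
from fit import *
st=dict(ee_pos=[630.0,-63.2,150.1],ee_rot=[35.4,89.9,102.8]); k=cam("wrist",state()); g=cv2.imread("pics/w5.png",0)
S=[(136,104,20)];F=[(47.5,31.5,20)]
for r in(S,F,S+F,[(112,81,24.5)]): print(fit(g,k,r,[576.5,-41,-23]))
st=dict(ee_pos=[545.,-84.9,294.],ee_rot=[-93.,90,-96.9])
print(fit(cv2.imread("pics/w2.png",0),cam("wrist",st),S,[576.5,-41,-23],b=1))
for n in("scene","side"): print(n,fit(cv2.imread(f"pics/{n}.png",0),cam(n),[(136,104,20)],[576.5,-41,-23],999,b=1))
E
```

```text
(array([578.13, -39.75, -22.43]), np.float64(-82.2))
(array([576.9 , -40.08, -22.43]), np.float64(-126.3))
(array([577.12, -39.6 , -22.24]), np.float64(-201.2))
(array([577.4 , -39.57, -22.25]), np.float64(-117.3))
(array([575.97, -40.8 , -22.3 ]), np.float64(-110.9))
scene (array([579.68, -51.39, -18.58]), np.float64(-113.2))
side (array([577.94, -30.9 , -23.56]), np.float64(-171.4))
```

>>> {"api": "drive_tool", "payload": {"plan": [[0,0,0.1,-53.3,23.6,0,5],[0,0,0.1,-53.3,23.6,-30,5],[0,0,0.1,-53.3,23.6,-65,5],[0,0,0.1,-53.3,23.6,-65,5],[0,0,0.1,-53.3,23.6,-65,5]], "grip_force": 50}}

```text
time_s: 8.45
ee_pos: [577.8, -38.0, 87.0]
ee_rot: [-59.4, 89.8, 8.4]
force: [-1.1, 0.1, -0.9]
gripper_width: 11.1
```

```bash
python3 - <<'E'
from fit import *
im,k=look("w6",["recess","catches"])
g=cv2.imread("pics/w6.png",0)
print(fit(g,k,[(136,104,20)],[577,-40,-22.4]))
E
```

```text
8.45 [577.8 -38.   87. ] [-59.4  89.8   8.4] [-1.1  0.1 -0.9] 11.1
jaw az 67.76
(array([576.35, -40.06, -22.28]), np.float64(-87.5))
```

View pics/w6.png

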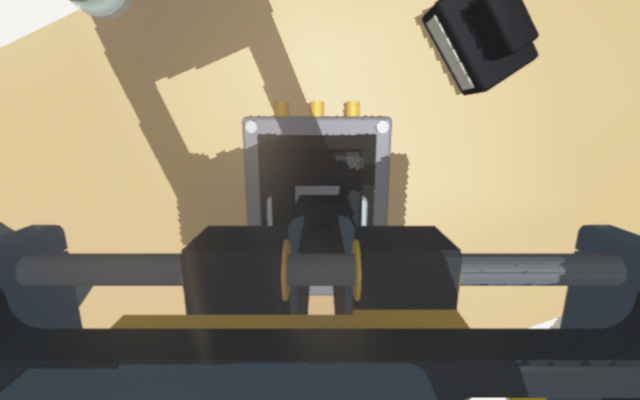

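Picture 8: the module hangs over the recess, with the slab top edge at row 118 and the floor strip at (318,190). The fit gives (576.4,-40.1,-22.3°), which agrees. Now I lower it with small steps.

>>> {"api": "drive_tool", "payload": {"plan": [[0,0,0,-1.2,-1.9,-6,5],[0,0,0,-1.2,-1.9,-10,5],[0,0,0,-1.2,-1.9,-14,5],[0,0,0,-1.2,-1.9,-17,5],[0,0,0,-1.2,-1.9,-20,5],[0,0,0,-1.2,-1.9,-22,5],[0,0,0,-1.2,-1.9,-22,5]]}}

```text
time_s: 9.48
ee_pos: [576.7, -40.3, 65.1]
ee_rot: [-62.0, 89.8, 5.8]
force: [-0.4, -0.6, -0.6]
gripper_width: 11.6
```

>>> {"api": "drive_tool", "payload": {"plan": [[0,0,0,0,0,-5,5],[0,0,0,0,0,-9,5],[0,0,0,0,0,-13,5],[0,0,0,0,0,-16,5],[0,0,0,0,0,-18,5],[0,0,0,0,0,-18,5]], "grip_force": 60}}

```text
time_s: 10.22
ee_pos: [576.1, -40.2, 46.7]
ee_rot: [-50.4, 89.9, 17.3]
force: [-3.7, 1.7, -0.9]
gripper_width: 11.5
```

>>> {"api": "drive_tool", "payload": {"plan": [[0,0,0,0,0,-1,5],[0,0,0,0,0,-2,5],[0,0,0,0,0,-2,5]]}}

```text
time_s: 10.6
ee_pos: [576.2, -40.1, 46.6]
ee_rot: [-54.3, 89.8, 13.4]
force: [-6.6, 2.3, 11.4]
gripper_width: 11.5
```

```bash
python3 - <<'E'
from h import *
s=state(); print(s["ee_pos"],s["force"],s["torque"])
E
```

```text
[576.16632003 -40.07890689  46.56447949] [-6.60737735  2.25378916 11.37873586] [ 0.41718864  1.21475741 -0.05119032]
```

>>> {"api": "drive_tool", "payload": {"plan": [[0,0,0,0,0,-4,5],[0,0,0,0,0,-4,5],[0,0,0,0,0,0.5,5],[0,0,0,0,0,0.5,35],[0,0,0,0,0,0.5,35],[0,0,0,0,0,0.5,35],[0,0,0,0,0,20,35],[0,0,0,0,0,30,35],[0,0,0,0,0,30,0],[0,0,0,0,0,30,0]]}}

```text
time_s: 11.85
ee_pos: [575.8, -40.1, 76.1]
ee_rot: [-48.6, 89.9, 19.2]
force: [0.0, 0.7, -0.9]
gripper_width: 18.0
```

>>> {"api": "drive_tool", "payload": {"plan": [[0,0,0,0,0,0,0],[0,0,0,0,0,0,0],[0,0,0,0,0,-6,0],[0,0,0,0,0,-11,0],[0,0,0,0,0,-15,0],[0,0,0,0,0,-17,0],[0,0,0,0,0,-17,0]]}}

```text
time_s: 12.72
ee_pos: [575.5, -39.8, 62.2]
ee_rot: [-44.2, 89.9, 23.5]
force: [-6.8, 1.4, 22.1]
gripper_width: 0.2
```

The tab top is at 62.2 mm under 22 N, so the module is home. Now to the cover, turning the jaws across its rib on the way.

>>> {"api": "drive_tool", "payload": {"plan": [[0,0,0,0,0,60,0],[0,0,-20,0,0,140,60],[0,0,-126.8,-85,-283,140,60],[0,0,-126.8,-85,-283,140,60],[0,0,-126.8,-85,-283,140,60],[0,0,-126.8,-85,-283,140,60],[0,0,-126.8,-85,-283,140,60],[0,0,-126.8,-85,-283,140,60],[0,0,-126.8,-85,-283,140,60],[0,0,-126.8,-85,-283,140,60]]}}

```text
time_s: 13.98
ee_pos: [490.2, -323.0, 201.7]
ee_rot: [-53.8, 89.9, -83.2]
force: [-0.6, -0.8, -0.9]
gripper_width: 59.9
```

```bash
python3 - <<'E'
from h import *
s=state(); print(s["ee_pos"],s["ee_rot"],s["qpos"].round(1))
E
```

```text
[ 490.24792702 -323.03203328  201.71426697] [-53.83727948  89.8781891  -83.18841432] [-34.5  19.8  89.2  -0.1  70.9  -5.1]
```

>>> {"api": "drive_tool", "payload": {"plan": [[0,0,-29.6,0,0,0,60],[0,0,-29.6,0,0,0,60],[0,0,-29.6,0,0,0,60],[0,0,-29.6,0,0,0,60]]}}

```text
time_s: 14.48
ee_pos: [490.2, -323.0, 201.4]
ee_rot: [-66.1, 89.9, -124.9]
force: [-0.0, 0.1, 0.6]
gripper_width: 59.7
```

```bash
python3 - <<'E'
from fit import *
im,k=look("w7",["cover_mid","cover_rib"])
g=cv2.imread("pics/w7.png",0)
for r in([(104,71,48)],[(60,12,68)],[(60,12,48)]): print(fit(g,k,r,[541.5,-292,31],b=1))
E
```

```text
14.475 [ 490.2 -323.   201.4] [ -66.1   89.9 -124.9] [-0.   0.1  0.6] 59.7
jaw az -58.85
cover_mid 0.94 [318.8 125.6] [ 542.4 -289.8   34. ]
cover_rib 0.55 [318.9 131.2] [ 538.6 -292.4   58. ]
(array([ 540.15, -291.59,   29.91]), np.float64(-104.1))
(array([ 546.45, -289.72,   30.7 ]), np.float64(-65.9))
(array([ 548.17, -288.98,   30.08]), np.float64(-67.6))
```

View pics/w7.png

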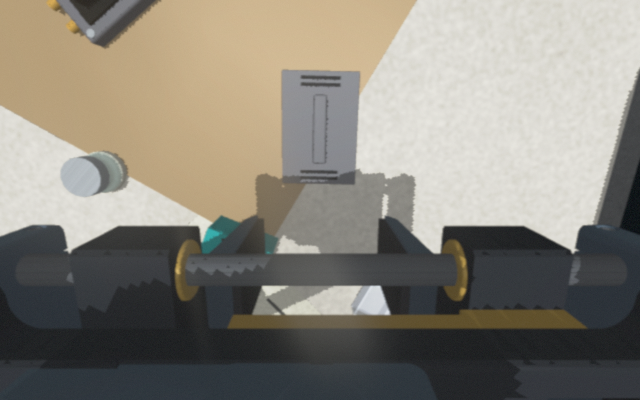

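Picture 9: the cover roof spans (282,70), (360,71), (356,184) and (281,183). The rib outline covers columns 313–327 and rows 94–163.

```bash
python3 - <<'E'
from fit import *
k=cam("wrist",state()); im=cv2.imread("pics/w7.png"); g=cv2.cvtColor(im,6)
print(back(k,(320,128.5),68).round(1),back(k,(320,128.5),48).round(1))
for b in(0.7,1,1.5,2): print(fit(g,k,[(104,71,48)],[541.5,-292,31],b=b))
c=np.array([back(k,p,48)[:2] for p in[(282,70),(360,71),(356,184),(281,183)]]);print(c.mean(0),[np.hypot(*(c[i]-c[i-1])).round(1) for i in range(4)])
def R2(a,b,z,p):
    t=np.radians(p[2]);P=np.array([[a,b],[-a,b],[-a,-b],[a,-b]])/2@[[np.cos(t),np.sin(t)],[-np.sin(t),np.cos(t)]]+p[:2];return proj(k,np.c_[P,[z]*4])
for p,col in(((540.2,-291.6,29.9),(0,255,0)),):
    for a in((104,71,48),(104,71,0),(60,12,68),(60,12,48)):
        q=R2(*a,p); print(a,q.round(0).tolist())
E
```

```text
[ 541.4 -291.9   68. ] [ 541.  -292.1   48. ]
(array([ 540.22, -291.57,   29.89]), np.float64(-120.5))
(array([ 540.21, -291.61,   29.94]), np.float64(-104.2))
(array([ 540.18, -291.67,   29.99]), np.float64(-82.3))
(array([ 540.1 , -291.73,   30.03]), np.float64(-67.6))
[ 540.28303302 -292.21289594] [np.float64(103.5), np.float64(70.4), np.float64(103.6), np.float64(73.1)]
(104, 71, 48) [[281.0, 69.0], [282.0, 183.0], [354.0, 184.0], [360.0, 71.0]]
(104, 71, 0) [[286.0, 76.0], [286.0, 175.0], [350.0, 176.0], [354.0, 77.0]]
(60, 12, 68) [[313.0, 94.0], [312.0, 163.0], [325.0, 164.0], [327.0, 94.0]]
(60, 12, 48) [[313.0, 95.0], [312.0, 161.0], [325.0, 161.0], [326.0, 96.0]]
```

>>> {"api": "drive_tool", "payload": {"plan": [[0,0,-1.1,50.1,31.3,-30,50],[0,0,-1.1,50.1,31.3,-80,40],[0,0,-1.1,50.1,31.3,-120,40],[0,0,-1.1,50.1,31.3,-138,40],[0,0,-1.1,50.1,31.3,-148,40],[0,0,-1.1,50.1,31.3,-151,40],[0,0,-1.1,50.1,31.3,-151.5,40],[0,0,-1.1,50.1,31.3,-151.5,40]]}}

```text
time_s: 15.62
ee_pos: [540.8, -292.0, 51.0]
ee_rot: [-21.1, 89.8, -81.0]
force: [0.7, -0.9, -1.0]
gripper_width: 39.9
```

>>> {"api": "drive_tool", "payload": {"plan": [[0,0,0,0,0,0,5],[0,0,0,0,0,0,5],[0,0,0,0,0,0,5],[0,0,0,0,0,0,5]], "grip_force": 60}}

```text
time_s: 16.12
ee_pos: [540.7, -291.9, 51.0]
ee_rot: [-25.7, 89.9, -85.6]
force: [-0.4, 0.9, 0.1]
gripper_width: 11.8
```

>>> {"api": "drive_tool", "payload": {"plan": [[0,0,0,0,0,50,5],[0,0,0,0,0,110,5],[0,0,-52.5,-66,294,110,5],[0,0,-52.5,-66,294,110,5],[0,0,-52.5,-66,294,110,5],[0,0,-52.5,-66,294,110,5],[0,0,-52.5,-66,294,110,5],[0,0,-52.5,-66,294,110,5],[0,0,-52.5,-66,294,110,5],[0,0,-52.5,-66,294,110,5]]}}

```text
time_s: 17.38
ee_pos: [474.8, 1.6, 160.9]
ee_rot: [-20.9, 89.8, -133.3]
force: [0.1, 0.1, -1.6]
gripper_width: 11.4
```

```bash
python3 - <<'E'
from fit import *
im,k=look("w8",["box","recess","catches","module_tab"])
g=cv2.imread("pics/w8.png",0)
for r in([(136,104,20)],[(112,81,24.5)],[(136,104,20),(112,81,24.5)]): print(fit(g,k,r,[576.7,-40,-22.4]))
E
```

```text
17.375 [474.8   1.6 160.9] [ -20.9   89.8 -133.3] [ 0.1  0.1 -1.6] 11.4
jaw az -112.44
module_tab 0.96 [319.   65.8] [578.  -39.3  33. ]
module_tab 0.79 [200.9 210.7] [504.5 108.2  33. ]
(array([573.73, -38.99, -22.36]), np.float64(-84.6))
(array([577.55, -40.58, -22.31]), np.float64(-124.7))
(array([573.39, -38.86, -22.43]), np.float64(-188.3))
```

View pics/w8.png

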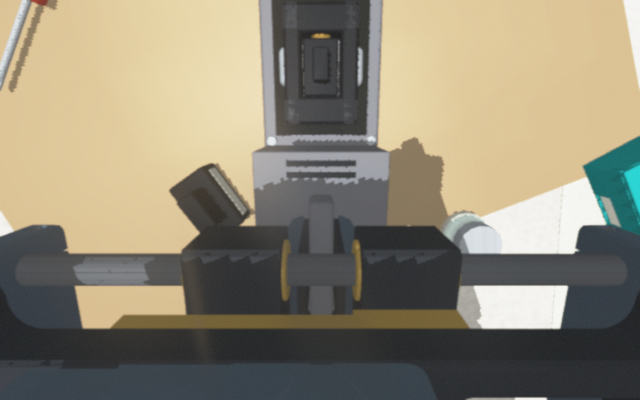

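Picture 10: the box is beyond the held cover. The module is flush in the neck with its tab at (320,64), and the bump shows at (320,36). The fits agree on box ≈ (577.2, -40.3, -22.4°). Next I move above the neck.

>>> {"api": "drive_tool", "payload": {"plan": [[0,0,0,50,-20,0,5],[0,0,0,102.4,-41.9,0,5],[0,0,0,102.4,-41.9,-20,5],[0,0,0,102.4,-41.9,-40,5],[0,0,0,102.4,-41.9,-55,5],[0,0,0,102.4,-41.9,-55,5],[0,0,0,102.4,-41.9,-55,5]]}}

```text
time_s: 18.5
ee_pos: [577.7, -40.5, 106.6]
ee_rot: [5.3, 89.9, -107.2]
force: [0.0, 0.2, -1.7]
gripper_width: 11.9
```

Edge at about 55.6 mm. I lower it over the neck to about 38 mm, just above the catches, and watch the force.

>>> {"api": "drive_tool", "payload": {"plan": [[0,0,0,-0.5,0.2,-4,5],[0,0,0,-0.5,0.2,-8,5],[0,0,0,-0.5,0.2,-11,5],[0,0,0,-0.5,0.2,-14,5],[0,0,0,-0.5,0.2,-17,5],[0,0,0,-0.5,0.2,-17,5]]}}

```text
time_s: 19.25
ee_pos: [577.0, -40.3, 89.3]
ee_rot: [-10.8, 89.9, -123.3]
force: [-0.4, 0.4, -0.3]
gripper_width: 11.5
```

>>> {"api": "drive_tool", "payload": {"plan": [[0,0,0,0,0,-3,5],[0,0,0,0,0,-5,5],[0,0,0,0,0,-7,5],[0,0,0,0,0,-9,5],[0,0,0,0,0,-11,5],[0,0,0,0,0,-13,5],[0,0,0,0,0,-15,5],[0,0,0,0,0,-15,5]]}}

```text
time_s: 20.25
ee_pos: [576.6, -40.3, 74.1]
ee_rot: [-30.4, 89.8, -142.9]
force: [-1.2, -1.5, 2.0]
gripper_width: 11.5
```

>>> {"api": "drive_tool", "payload": {"plan": [[0,0,0,0,0,-2,5],[0,0,0,0,0,-3,5],[0,0,0,0,0,-4,5],[0,0,0,0,0,-5,5],[0,0,0,0,0,-5,5]]}}

```text
time_s: 20.88
ee_pos: [576.8, -40.3, 71.3]
ee_rot: [-10.1, 89.9, -122.6]
force: [-4.1, -0.8, 14.4]
gripper_width: 11.4
```

```bash
python3 - <<'E'
from h import *
look("w9",["cover_rib","cover_mid"]); a=grab_frame("scene"); b=grab_frame("side")
f=lambda i:cv2.resize(i,(400,400),interpolation=cv2.INTER_CUBIC)
save("c9",np.hstack([f(a[150:270,260:380]),f(b[140:260,260:380])]))
for l in("cover_mid","cover_rib"):
  for n,k in(("scene",cam("scene")),("side",cam("side"))):
    print(n,l,[(round(r["p"],2),back(k,np.array(r["location"])*[640,400],Z[l]+21).round(0)) for r in place_of(n,l)])
E
```

```text
20.875 [576.8 -40.3  71.3] [ -10.1   89.9 -122.6] [-4.1 -0.8 14.4] 11.4
jaw az -112.5
cover_rib 0.86 [317.9 255.4] [568.8 -34.5  58. ]
scene cover_mid [(0.85, array([581., -30.,  55.])), (0.63, array([ 368., -260.,   55.]))]
side cover_mid [(0.59, array([582., -52.,  55.])), (0.56, array([ 351., -257.,   55.]))]
scene cover_rib [(0.82, array([ 387., -247.,   79.])), (0.8, array([589., -33.,  79.]))]
side cover_rib [(0.67, array([ 351., -246.,   79.])), (0.63, array([566., -24.,  79.]))]
```

View pics/c9.png

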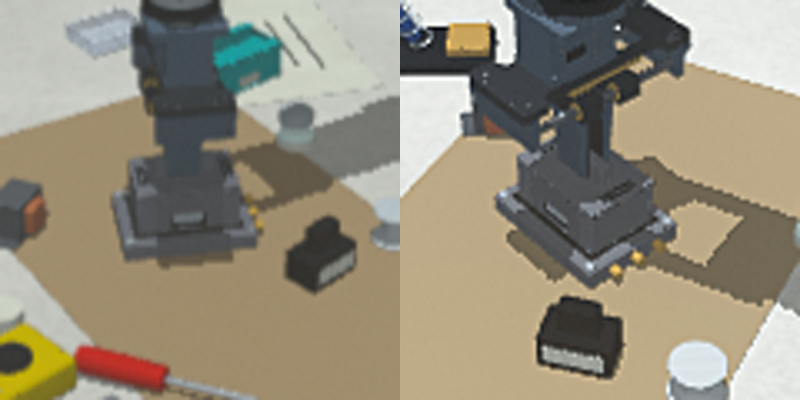

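Picture 11: the cover sits level on the box with catches showing in its windows and the fingers on the rib. The edge is at 20.3 mm. I press a bit firmer and hold.

>>> {"api": "drive_tool", "payload": {"plan": [[0,0,0,0,0,-3,5],[0,0,0,0,0,-4,5],[0,0,0,0,0,-4,5],[0,0,0,0,0,-4,5],[0,0,0,0,0,-4,5]]}}

```text
time_s: 21.95
ee_pos: [576.9, -40.2, 71.2]
ee_rot: [38.6, 89.9, -73.9]
force: [-7.9, -0.9, 24.8]
gripper_width: 11.8
```

```bash
python3 - <<'E'
from h import *
s=state(); print(s["time_s"],s["ee_pos"],s["force"],s["gripper_width"],np.abs(s["qvel"]).max())
if s["force"][2]>12 and s["ee_pos"][2]<72.5: print(env.job_done())
E
```

```text
21.95 [576.86494226 -40.22840253  71.1756306 ] [-7.86171112 -0.88995732 24.81450348] 11.806454776527781 0.10441433119944057
the job is handed in; nothing more can be done
None
```

The small module is plugged fully home and the grey cover is snapped on. I handed the job in at about 22 s with the arm still gripping the rib and pushing down. `job_done` reports no verdict, so what follows rests on my own checks.

- **Module:** pressed with closed fingers, the tab top stopped at 62.2 mm under 22 N. Fully home is 62 mm.
- **Cover:** the lower edge went past the catches and stopped at about 20.2 mm, worked out from finger height and assuming no slip in the grip. The wrist force was steady at about 25 N and the arm was at rest. The last picture, taken just before the final push, shows the cover level with the catches in its windows.
- **Bench:** I touched none of the other items, but I did not measure their positions afterwards.
- **Checks that disagreed:**
  - Edge fits of the box in the fixed cameras were up to about 11 mm off in y.
  - One slab fit was thrown off by the held cover.
  - The networks' final cover positions scattered by 10–15 mm.

  I went by the close wrist-camera fits instead, and both parts slid in with no jamming force.

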